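# Dispense chocolates into a scoop cup and serve them in the bowl

## Robot

A 6-joint arm with a two-finger parallel gripper is mounted at the origin on the work surface. World frame = base frame: x ahead of the robot, y to its left, z up, the work surface at z = 0. Lengths are in m, angles in rad, forces in N, time in s.
With the tool pointing down it reaches from about 0.325 to 0.85 m from the base axis. Payload 4.4 kg.
Tool frame: the origin (TCP) lies at the very end of the fingers, on their centre line; the grasp point (between the pads) lies 19 mm behind it; z points along the fingers, y is the line along which they close (so a half turn about z gives the same grasp; the last joint's range is limited). The gripper opens to 94 mm and grips with 3 to 60 N. Pads are 16 mm wide; open, the fingers measure 119 mm over their backs; the gripper's body (75 mm by 177 mm) begins 78 mm behind the grasp point.
Start: joints at [1.038, 0.207, 1.542, -0, 1.393, -0.15], TCP at [0.215, 0.533, 0.205] pointing down, gripper open.
Joint ranges: [-2.73, 2.73], [-0.86, 2.22], [0.23, 2.46], [-1.11, 4.25], [0.08, 2.63], [-2.82, 2.82]. Speed limits (rad/s): [2.79, 2.79, 3.14, 3.14, 3.14, 3.14].

## Interface

Orientations are given as a unit quaternion [x, y, z, w].
In Python, from cell import monitor, eyes, arm gives the robot as it stands.
- The arm moves only by the shell command python3 -m crank 'ROWS' [OPENING]. ROWS is JSON, one flat list of numbers, 6 for each row, row after row: the shift along the tool's x, y, z in cm, then the turn, a rotation vector about the tool's x, y, z in rad. A call has 1 to 20 rows; each row is the pose to reach, as a shift and turn from the pose commanded when the call began, along the tool's axes at that moment; what a row does not reach only later rows make up. A row lasts 1/10 s, in which the tool goes at most 50 mm and 8.59 degrees, less where a joint would pass 70% of its speed; a pose out of reach is approached as far as the arm can. A call with a gripper value outside its range is refused whole. OPENING is the finger opening in cm, from 0 to 9.4, set as the call begins (- or left out, the last holds). The fingers move at their own pace and stop on an object; the grip force is fixed at half the most. Time passes only in rows, so rows that repeat a pose let the fingers close. It gives the time, the measured TCP pose, the force, the opening and the grip force at its end, in the units of the state.
- monitor.get_obs(): the state, without advancing time (a new reading comes with each control period).
- eyes.get_image(name): name is "scene" or "top" or "wrist"; returns the picture (384x512x3 uint8, blue, green, red); there is no depth.
- eyes.calibration(name): a dict with "K" (3x3 intrinsics, pixels), "dist_coeffs" ([k1, k2, p1, p2, k3] as OpenCV has them; the pictures are not rectified), "view" (4x4, takes a point from world to camera coordinates). Camera axes: x right, y down, z forward; pixel columns grow to the right and rows downward; lengths in m; the calibration is good to about 2 mm. A picture is of the moment at which its call begins: read the wrist's pose just before it. calibration takes no time and is no camera call; for the wrist camera it gives the pose at the moment of the call.
- arm.job_done(): hands the job in; it is judged then, once.
The state is a dict: "time": time; "qpos": joint angles; "qvel": joint speeds; "tau": joint torques, N m; "ee_pos": TCP position; "tcp_rot": TCP orientation; "wrist_force": force on the tool from outside, world axes, zero at the start; "ft_torque": the same for the moment, N m; "opening": opening from 0.0 (shut) to 1.0 (fully open); "grasp_force": force on a finger pad.
Only numpy, scipy, OpenCV 4.12 (cv2) and the standard library are available. Lean on these libraries where they do the work, as an engineer would, in place of code of your own. Each camera call takes 0.05 s, during which the arm holds its last target. There are 200 camera calls.

## Task

Take the steel scoop cup by its handle, hold it up under the chute of the chocolate dispenser and push the paddle fully back with the cup's rim until all five chocolates have slid into the cup, keeping the gripper itself off the dispenser. Then pour all five into the white serving bowl, and stand the empty cup upright on the middle of the drip tray again. Leave the bowl and the other crockery where they are.

Things in the scene. Friction and masses are not known exactly. Their poses are not given: they have to be found in the camera images.
- dispenser: Chocolate dispenser fixed to the counter. Origin on the counter under the front lip of its steel chute; +x points to its raised back, the chute opens towards -x. The open-topped chute (inside 26 mm wide, 180 mm long) rises at 30 degrees. Cheeks at y = +-44 mm reach forward to x = -49 mm at z = 146 to 160 mm. Foot plate x = 40 to 200 mm, y = +-88 mm, 12 mm high.
- guard_front (a point): Middle of the front edge of the dispenser's clear guard plate, at its underside (x = -103 mm, z = 226 mm of the dispenser). The guard is 168 mm wide and runs back level over the lip to x = 55 mm; posts at x = 50, y = +-78 mm. It is above the held cup: a gripper straight over the cup's handle would hit it, so lean the tool towards the dispenser's -x.
- lip (a point): Centre of the front edge of the chute's floor, 165 mm above the counter. Released chocolates slide off here one after another in the dispenser's -x direction; they come down between 10 and 70 mm in front of the lip at the level of the paddle.
- paddle (a joint): Spring-loaded paddle lever of the dispenser: 0 at rest (gate shut), 0.5 rad pushed fully back (gate fully lifted; chocolates pass from about 0.35). It needs about 1.5 to 3 N at the paddle and springs shut when let go.
- paddle_face (a point): Centre of the front face of the black paddle plate (78 mm wide, 46 mm high, upright at rest), which hangs under the lip; at rest 4 mm in front of the lip and 107 mm above the counter. Pushing it in the dispenser's +x direction by about 22 mm opens the gate fully.
- cup: Steel scoop cup: flared round cup, 60 mm high, 104 mm across the rim, 60 mm across the base, 3 mm wall, 4 mm floor. Origin at the centre of its underside, z up along its axis; the handle points to its -x side, slanting outward and up.
- cup_grip (a point): Middle of the cup's black straight bar handle (75 mm long, 14 mm wide along the cup's y, 8 mm thick), at x = -78 mm, z = 89 mm of the cup; the bar slants 30 degrees from the cup's vertical, its upper end outward (direction -0.5, 0, 0.87 in the cup's axes).
- cup_mid (a point): Point on the cup's axis 30 mm above its underside: middle of the inside.
- drip_tray: Flat steel drip tray fixed on the counter, 150 x 150 mm, 10 mm high, on which the cup stands at first. Origin at the centre of its underside.
- bowl: White serving bowl, 156 mm across the rim, 52 mm high, 4 mm wall, empty at first. Origin at the centre of its underside.
- choc0: One of five alike brown chocolates, rounded block 24 x 20 x 18 mm, 12 g, in single file in the chute at first (this is number 0 from the gate). Origin at the centre of its underside.
- choc1: One of five alike brown chocolates, rounded block 24 x 20 x 18 mm, 12 g, in single file in the chute at first (this is number 1 from the gate). Origin at the centre of its underside.
- choc2: One of five alike brown chocolates, rounded block 24 x 20 x 18 mm, 12 g, in single file in the chute at first (this is number 2 from the gate). Origin at the centre of its underside.
- choc3: One of five alike brown chocolates, rounded block 24 x 20 x 18 mm, 12 g, in single file in the chute at first (this is number 3 from the gate). Origin at the centre of its underside.
- choc4: One of five alike brown chocolates, rounded block 24 x 20 x 18 mm, 12 g, in single file in the chute at first (this is number 4 from the gate). Origin at the centre of its underside.
- saucer: Bystander: white saucer, 124 mm across, 16 mm high. Origin at the centre of its underside.
- espresso_cup: Bystander: small white cup with a handle, 62 mm across, 55 mm high. Origin at the centre of its underside.
- jar: Bystander: amber jar with steel cap, 72 mm across, 110 mm high. Origin at the centre of its underside.
- pitcher: Bystander: steel milk pitcher with a handle, 86 mm across, 100 mm high. Origin at the centre of its underside.
- mug: Bystander: white mug, 82 mm across, 70 mm high. Origin at the centre of its underside.
Not all that is in view belongs to the job. What is shaped like the bowl but orange or yellow is not meant.

How it is judged:
By the outcome, as a careful person would: the job done as asked, in the order asked, and still so for the second after the job is handed in, with the robot touching nothing.
It also fails if it takes over 67 s, if anything falls off the work surface, if the arm or the gripper's body presses on something with over 40 N, if the wrist force passes 120 N, or if a joint passes its speed limit or range.

## Working session

There is one attempt and no reset: what is moved stays moved. The work goes in short steps, Python scripts to look and compute and a shell command to move; the robot and the scene stay as the last step left them, time stands still between calls to the robot, and variables do not carry over. Pictures are saved under pics/ and viewed, at most 10 in all, crops included, and the job is handed in when it is done.

```bash
ls; mkdir -p pics
python3 - <<'E'
from cell import monitor, eyes, arm
import cv2,numpy as np
o=monitor.get_obs();print(o)
for n in("scene","top"):
    cv2.imwrite(f"pics/{n}0.png",eyes.get_image(n))
    c=eyes.calibration(n);print(n,np.round(c["K"],1).tolist(),c["dist_coeffs"],np.round(c["view"],3).tolist())
E
```

```text
pics
{'time': 0.0, 'qpos': array([ 1.03750433e+00,  2.07399762e-01,  1.54291956e+00, -3.25074529e-05,
        1.39348015e+00, -1.50505166e-01]), 'qvel': array([ 3.12791164e-05, -9.49229803e-04, -1.38926278e-03,  6.30184715e-04,
       -2.52927384e-04, -1.14354302e-03]), 'tau': array([-1.54093519e-03, -3.70890534e+01, -2.81409323e+01,  6.96533499e-02,
        3.61462310e-02, -1.53971127e-04]), 'ee_pos': array([0.21438447, 0.5326892 , 0.2043186 ]), 'tcp_rot': array([ 1.90224103e-01,  9.81740074e-01, -1.04490671e-03, -3.54877199e-04]), 'wrist_force': array([-0.44302571, -0.93733122,  0.39758169]), 'ft_torque': array([ 0.00050593, -0.01675927,  0.01510501]), 'grasp_force': 0.0, 'opening': 0.9996930337350193}
scene [[378.0, 0.0, 255.5], [0.0, 378.0, 185.3], [0.0, 0.0, 1.0]] [-0.08657232  0.          0.          0.          0.        ] [[0.148, 0.989, -0.006, -0.042], [0.779, -0.12, -0.615, -0.301], [-0.609, 0.087, -0.789, 1.547], [0.0, 0.0, 0.0, 1.0]]
top [[359.1, 0.0, 252.5], [0.0, 359.1, 189.8], [0.0, 0.0, 1.0]] [-0.03889439  0.          0.          0.          0.        ] [[0.021, -0.999, 0.029, -0.068], [-0.989, -0.025, -0.144, 0.533], [0.145, -0.026, -0.989, 1.012], [0.0, 0.0, 0.0, 1.0]]
```

```bash
python3 -c "
import cv2
for n in('scene0','top0'): cv2.imwrite(f'pics/{n}b.png',cv2.resize(cv2.imread(f'pics/{n}.png'),(800,600)))"
```

```text
(no output)
```

View pics/scene0b.png

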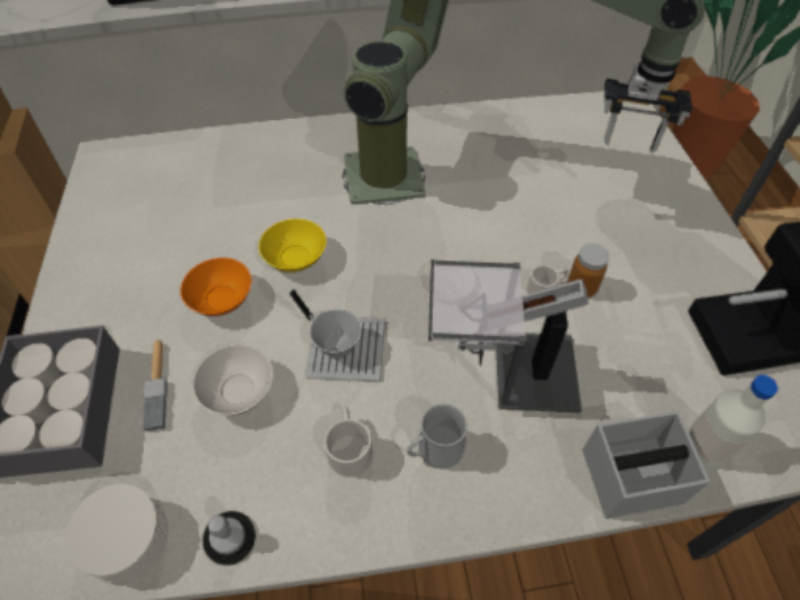

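View pics/top0b.png

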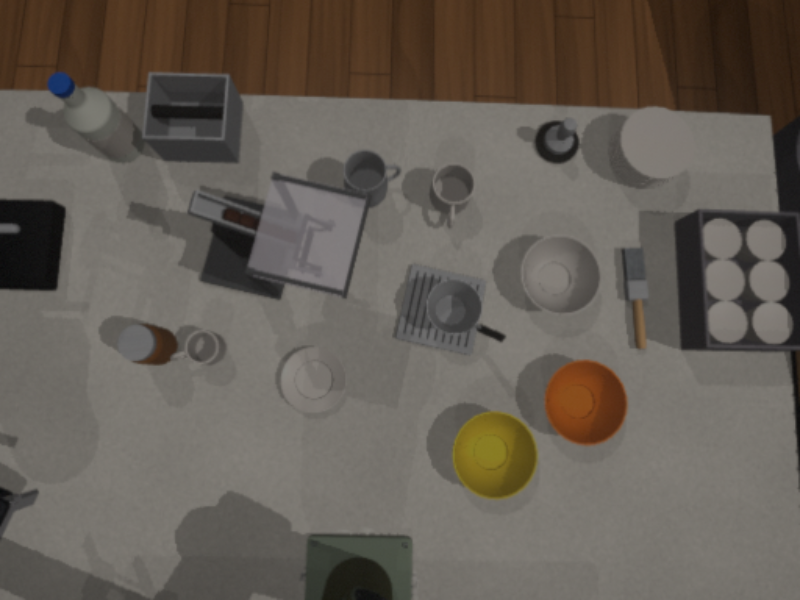

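The scene view shows, in enlarged pixels:
- cup at (336,332) with its handle at (301,304), on the tray at (346,349)
- white bowl at (234,381)
- bowl lookalikes: orange (217,287), yellow (293,246), the egg-box cups and the plate stack (113,530)
- dispenser guard with corners (430,262), (519,262), (525,340) and (430,338)

The top view shows the same things:
- cup (453,306), handle (490,331), tray (440,307), white bowl (560,275)
- guard corners (275,178), (368,205), (346,293) and (250,273)

Next I triangulate these points.

```bash
cat > h.py <<'E'
import cv2,numpy as np
from cell import monitor,eyes,arm
from scipy.spatial.transform import Rotation as R
def ray(c,px):
    u=cv2.undistortPoints(np.array([[px]],float),np.array(c["K"]),np.array(c["dist_coeffs"]))[0,0]
    V=np.array(c["view"]);d=V[:3,:3].T@np.array([u[0],u[1],1]);return -V[:3,:3].T@V[:3,3],d/np.linalg.norm(d)
def plane(c,px,z):
    o,d=ray(c,px);return o+d*(z-o[2])/d[2]
def tri(*cp):
    A=np.zeros((3,3));b=np.zeros(3);L=[]
    for c,p in cp:
        o,d=ray(c,p);M=np.eye(3)-np.outer(d,d);A+=M;b+=M@o;L.append((o,M))
    x=np.linalg.solve(A,b);return x,max(np.linalg.norm(M@(x-o)) for o,M in L)
def proj(c,P):
    V=np.array(c["view"]);P=np.atleast_2d(P).astype(float)
    return cv2.projectPoints(P,cv2.Rodrigues(V[:3,:3])[0],V[:3,3],np.array(c["K"]),np.array(c["dist_coeffs"]))[0][:,0]
E
python3 - <<'E'
from h import *
S,T=eyes.calibration("scene"),eyes.calibration("top");f=.64
for n,s,t in [("g_front_lo",(430,262),(346,293)),("g_front_far",(430,338),(368,205)),("g_back_far",(525,340),(275,178)),("g_back_near",(519,262),(250,273)),
 ("handle_tip",(293,292),(504,338)),("handle_base",(309,317),(478,326)),("cup_c",(335,332),(453,306)),("bowl",(234,380),(560,275)),
 ("tray1",(387,320),(413,265)),("tray2",(382,380),(485,279)),("tray3",(307,376),(470,352)),("chuteback",(583,300),(195,203))]:
    x,e=tri((S,np.array(s)*f),(T,np.array(t)*f));print(n,x.round(3),round(e,4))
for n,t in[("tl",(413,265)),("tr",(485,279)),("br",(470,352)),("bl",(397,340))]: print(n,plane(T,np.array(t)*f,.01).round(3))
a=cv2.imread("pics/top0.png")
cv2.imwrite("pics/crop1.png",cv2.resize(np.hstack([a[90:250,240:400],cv2.imread("pics/scene0.png")[150:310,110:270]]),None,fx=2.5,fy=2.5,interpolation=cv2.INTER_CUBIC))
cv2.imwrite("pics/w0.png",eyes.get_image("wrist"));print(eyes.calibration("wrist"))
E
```

```text
g_front_lo [0.51  0.023 0.233] 0.0003
g_front_far [ 0.656 -0.004  0.213] 0.0012
g_back_far [0.693 0.145 0.226] 0.0025
g_back_near [0.537 0.175 0.237] 0.0044
handle_tip [ 0.455 -0.238  0.128] 0.0037
handle_base [ 0.48  -0.209  0.071] 0.0022
cup_c [ 0.517 -0.163  0.061] 0.0003
bowl [ 0.584 -0.368  0.041] 0.0016
tray1 [ 0.572 -0.073  0.162] 0.0087
tray2 [ 0.595 -0.155  0.033] 0.075
tray3 [ 0.446 -0.245 -0.216] 0.0059
chuteback [0.642 0.26  0.245] 0.0007
tl [ 0.602 -0.091  0.01 ]
tr [ 0.578 -0.232  0.01 ]
br [ 0.436 -0.203  0.01 ]
bl [ 0.455 -0.063  0.01 ]
{'K': array([[297.17092176,   0.        , 253.67503242],
       [  0.        , 297.17092176, 190.66712288],
       [  0.        ,   0.        ,   1.        ]]), 'dist_coeffs': array([-0.07247522,  0.        ,  0.        ,  0.        ,  0.        ]), 'view': array([[ 0.37389727,  0.92746914, -0.00135049, -0.57409622],
       [ 0.89807302, -0.36168213,  0.2503016 , -0.02544744],
       [ 0.23165857, -0.09479993, -0.96816697,  0.38976767],
       [ 0.        ,  0.        ,  0.        ,  1.        ]])}
```

View pics/crop1.png

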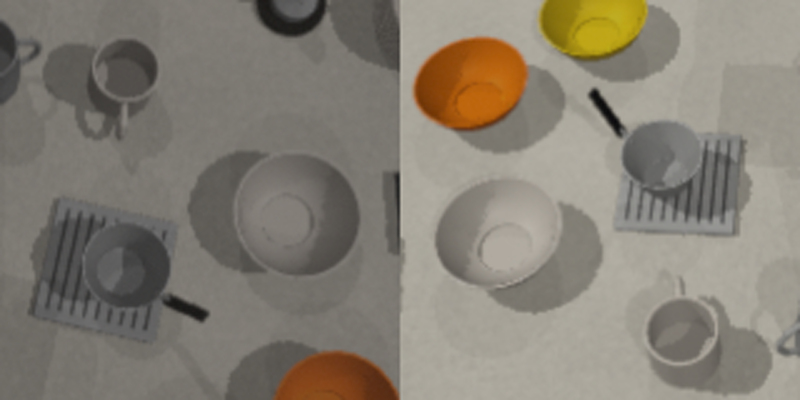

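The crop confirms the choice: cup with black handle on the slotted tray, and the only white bowl next to it (top crop (297,214)). Next I go up and over for a wrist view.

```bash
python3 -m crank '[0,0,-5,0,0,0, 0,0,-10,0,0,0, -3,-3,-15,0,0,0.1, -7,-7,-20,0,0,0.2, -11,-10,-20,0,0,0.35, -15,-14,-20,0,0,0.5, -19,-18,-20,0,0,0.65, -23,-22,-20,0,0,0.8, -27,-26,-20,0,0,0.95, -31,-30,-20,0,0,1.1, -35,-34,-20,0,0,1.25, -39,-38,-20,0,0,1.4, -43,-42,-20,0,0,1.5, -47,-45,-20,0,0,1.57, -50,-48,-20,0,0,1.57, -50,-48,-20,0,0,1.57, -50,-48,-20,0,0,1.57, -50,-48,-20,0,0,1.57]'
python3 - <<'E'
from h import *
import pickle
o=monitor.get_obs();print(o["time"],o["qpos"].round(3),o["ee_pos"].round(3))
c=eyes.calibration("wrist");im=eyes.get_image("wrist")
cv2.imwrite("pics/w1.png",im);cv2.imwrite("pics/w1b.png",cv2.resize(im,(800,600)));pickle.dump((o,c),open("w1.pkl","wb"))
E
```

```text
time: 1.95
ee_pos: [0.4998, -0.1019, 0.4037]
tcp_rot: [0.83, 0.558, -0.001, -0.001]
wrist_force: [0.6, 0.1, 0.3]
opening: 0.998
grasp_force: 0.0
1.95 [-3.700e-01 -1.000e-02  1.379e+00 -1.000e-03  1.775e+00  1.600e-02] [ 0.5   -0.102  0.404]
```

View pics/w1b.png

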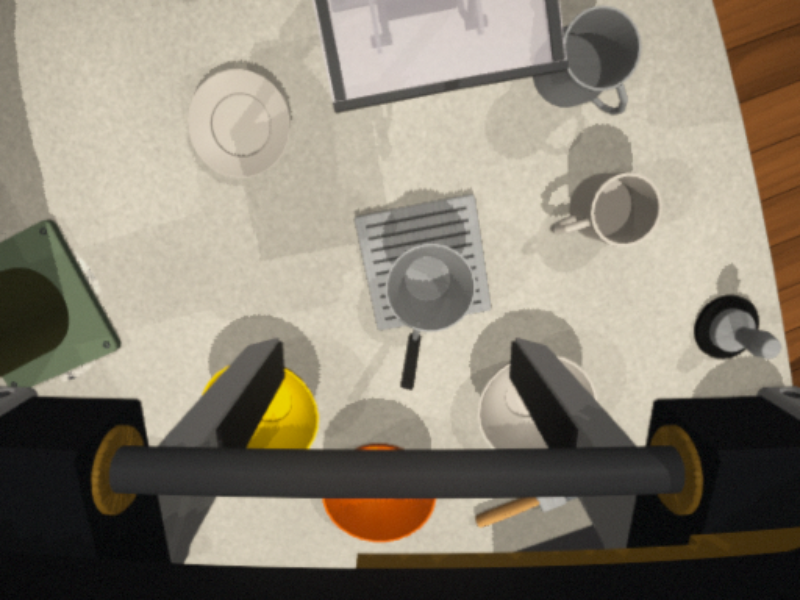

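Wrist view (800x600): cup rim centre (431,286), handle from (415,335) to (407,388), tray corners (357,212), (473,192), (490,306), (377,328). The guard's front edge runs (337,106)–(563,66), and the white bowl sits behind the right finger. I triangulate across three views.

Run:
```python
from h import *
import pickle
S,T=eyes.calibration("scene"),eyes.calibration("top");o,W=pickle.load(open("w1.pkl","rb"))
f=.64;g=lambda *p:np.array(p)*f
def handle(fn,c,r=28):
    im=cv2.imread(fn).max(2);m=np.zeros_like(im);x,y=map(int,c)
    m[y-r:y+r,x-r:x+r]=(im[y-r:y+r,x-r:x+r]<55)
    cn=max(cv2.findContours(m,0,1)[0],key=cv2.contourArea)
    b=cv2.boxPoints(cv2.minAreaRect(cn));b=b[np.argsort(b[:,1])];return b[:2].mean(0),b[2:].mean(0),b.mean(0)
H={n:handle(f"pics/{k}.png",c,r) for n,k,c,r in(("s","scene0",g(301,305),14),("t","top0",g(490,331),14),("w","w1",g(411,361),19))}
for k,v in H.items(): print(k,[p.round(1).tolist() for p in v])
cup={}
E_={"s":H["s"][:],"t":(H["t"][1],H["t"][0],H["t"][2]),"w":(H["w"][1],H["w"][0],H["w"][2])} # tip, base, mid
C={"s":S,"t":T,"w":W}
for i,n in enumerate(("tip","base","mid")):
    x,e=tri(*[(C[k],E_[k][i]) for k in "stw"]);print("handle",n,x.round(4),round(e,4))
t0=np.array([240,90]);s0=np.array([110-160,150])
P={"rim":(np.array([661,155])/2.5+s0,np.array([127,265])/2.5+t0,g(431,286)),
 "gF_near":(g(430,262),g(346,293),g(337,106)),"gF_far":(g(430,338),g(368,205),g(563,66)),
 "tray1":(None,g(413,265),g(473,192)),"tray2":(None,g(485,279),g(490,306)),"tray3":(None,g(470,352),g(377,328)),"tray4":(None,g(397,340),g(357,212)),
 "bowl":(g(234,380),g(560,275),None)}
for n,p in P.items():
    x,e=tri(*[(c,q) for c,q in zip((S,T,W),p) if q is not None]);print(n,x.round(4),round(e,4))
tr=[plane(W,P[f"tray{i}"][2],.01) for i in(1,2,3,4)];print("tray W",np.round(tr,3).tolist(),np.mean(tr,0).round(4))
tr=[plane(T,P[f"tray{i}"][1],.01) for i in(1,2,3,4)];print("tray T",np.mean(tr,0).round(4))
for n,c in(("gF_near",2),("gF_far",2)): print(n,plane(W,P[n][2],.228).round(4),plane(T,P[n][1],.228).round(4),plane(S,P[n][0],.228).round(4))
print(plane(W,P["rim"][2],.07),plane(T,P["rim"][1],.07),plane(S,P["rim"][0],.07))
```

```text
s [[186.5, 186.3000030517578], [197.89999389648438, 202.3000030517578], [192.1999969482422, 194.3000030517578]]
t [[306.20001220703125, 209.5], [321.5, 216.10000610351562], [313.8999938964844, 212.8000030517578]]
w [[265.29998779296875, 215.39999389648438], [259.79998779296875, 247.60000610351562], [262.6000061035156, 231.5]]
handle tip [ 0.4551 -0.2377  0.1295] 0.001
handle base [ 0.4777 -0.2091  0.0701] 0.002
handle mid [ 0.466  -0.2239  0.1004] 0.0003
rim [ 0.5166 -0.163   0.0627] 0.0024
gF_near [0.5086 0.025  0.233 ] 0.0037
gF_far [ 0.6615 -0.0051  0.2224] 0.0079
tray1 [ 0.6183 -0.0935 -0.0741] 0.0024
tray2 [ 0.5805 -0.2347 -0.011 ] 0.0017
tray3 [ 0.4342 -0.1992  0.0178] 0.0024
tray4 [ 0.4598 -0.06   -0.0538] 0.0047
bowl [ 0.5841 -0.3682  0.0408] 0.0016
tray W [[0.606, -0.084, 0.01], [0.577, -0.227, 0.01], [0.432, -0.199, 0.01], [0.467, -0.053, 0.01]] [ 0.5204 -0.1408  0.01  ]
tray T [ 0.5178 -0.1469  0.01  ]
gF_near [0.5064 0.0291 0.228 ] [0.5108 0.0239 0.228 ] [0.5056 0.0241 0.228 ]
gF_far [ 0.6671 -0.0057  0.228 ] [ 0.6514 -0.0058  0.228 ] [ 0.6659 -0.0052  0.228 ]
[ 0.51777172 -0.15900193  0.07      ] [ 0.5152     -0.16402373  0.07      ] [ 0.52094854 -0.16287361  0.07      ]
```

```bash
cat >> h.py <<'E'
def rot(psi,th):
    c,s=np.cos(psi),np.sin(psi);C,S=np.cos(th),np.sin(th)
    return np.array([[C*c,s,S*c],[C*s,-c,S*s],[S,0,-C]])
def delta(p,Rm,o=None):
    o=o or monitor.get_obs();R0=R.from_quat(o["tcp_rot"]).as_matrix()
    print("cm",(R0.T@(np.array(p)-o["ee_pos"])*100).round(2),"rv",R.from_matrix(R0.T@Rm).as_rotvec().round(3))
E
python3 - <<'E'
from h import *
Rm=rot(np.radians(51.7),np.radians(40));g=np.array([.466,-.224,.1004]);t=g+.019*Rm[:,2]
print(t);delta(t-.11*Rm[:,2],Rm)
E
```

```text
[ 0.47356934 -0.21441555  0.08584516]
cm [-18.36   0.    23.4 ] rv [-0.102  0.694  0.271]
```

```bash
python3 -m crank '[-3,0,2,0,0.1,0.05, -6,0,5,-0.02,0.2,0.1, -9,0,8,-0.04,0.3,0.15, -12,0,12,-0.06,0.4,0.2, -15,0,16,-0.08,0.55,0.25, -18.4,0,20,-0.1,0.694,0.271, -18.4,0,23.4,-0.102,0.694,0.271, -18.4,0,23.4,-0.102,0.694,0.271, -18.4,0,23.4,-0.102,0.694,0.271, -18.4,0,23.4,-0.102,0.694,0.271]'
python3 - <<'E'
from h import *
import pickle
o=monitor.get_obs();print(o["qpos"].round(4).tolist(),o["ee_pos"].round(4).tolist(),o["tcp_rot"].round(4).tolist())
c=eyes.calibration("wrist");im=eyes.get_image("wrist")
cv2.imwrite("pics/w2.png",im);pickle.dump((o,c),open("w2.pkl","wb"))
Rm=rot(np.radians(51.7),np.radians(40));g=np.array([.466,-.224,.1004])
m=(im.max(2)<55).astype(np.uint8);p=proj(c,g)[0];print("proj handle",p)
delta(g+.019*Rm[:,2],Rm)
# FK fit test: rotation model
q=o["qpos"]
Rz=lambda a:R.from_euler('z',a).as_matrix();Ry=lambda a:R.from_euler('y',a).as_matrix()
M=Rz(q[0])@Ry(q[1]+q[2])@Rz(q[3])@Ry(q[4])@Rz(q[5]+np.pi/2)
print("rot err",R.from_matrix(M.T@R.from_quat(o["tcp_rot"]).as_matrix()).magnitude())
E
```

```text
time: 3.0
ee_pos: [0.4326, -0.2689, 0.1744]
tcp_rot: [0.844, 0.414, 0.309, -0.147]
wrist_force: [0.8, 0.5, 0.9]
opening: 1.0
grasp_force: 0.0
[-1.1426, 0.2342, 1.7548, 0.61, 1.5258, -0.6302] [0.4326, -0.2689, 0.1744] [0.8439, 0.4137, 0.3086, -0.1466]
proj handle [251.74322847 197.24482535]
cm [-0.45 -0.22 11.19] rv [0.002 0.001 0.011]
rot err 2.35711615140169e-16
```

View pics/w2.png

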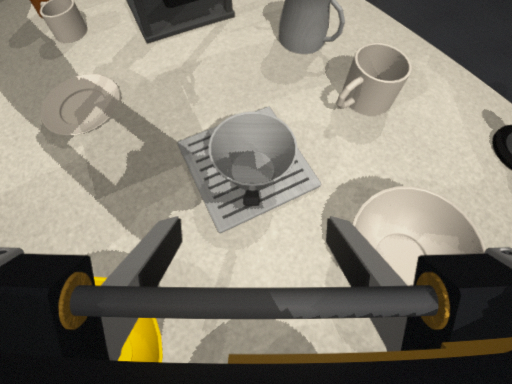

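Handle's at (252,195), matching the projection (252,197). The dispenser's foot front edge shows at (145,41)–(233,13). Advance and grip.

```bash
python3 -m crank '[-0.2,-0.1,4,0,0,0.01, -0.45,-0.2,8,0,0,0.01, -0.45,-0.2,11.2,0,0,0.01, -0.45,-0.2,11.2,0,0,0.01, -0.45,-0.2,11.2,0,0,0.01]' && python3 -m crank '[0,0,0,0,0,0,0,0,0,0,0,0,0,0,0,0,0,0,0,0,0,0,0,0,0,0,0,0,0,0,0,0,0,0,0,0,0,0,0,0,0,0,0,0,0,0,0,0]' 0
cat >> h.py <<'E'
Rz=lambda a:R.from_euler('z',a).as_matrix();Ry=lambda a:R.from_euler('y',a).as_matrix()
LO=np.array([-2.73,-.86,.23,-1.11,.08,-2.82]);HI=np.array([2.73,2.22,2.46,4.25,2.63,2.82])
def fk(q,k):  # k: h,L2,e,L3,lat,d6
    A=Rz(q[0])@Ry(q[1]);B=A@Ry(q[2]);Rm=B@Rz(q[3])@Ry(q[4])@Rz(q[5]+np.pi/2)
    return np.array([0,0,k[0]])+A@[0,k[4],k[1]]+B@[k[2],0,k[3]]+Rm@[0,0,k[5]],Rm
E
python3 - <<'E'
from h import *
import pickle
from scipy.optimize import least_squares
w1=pickle.load(open("w1.pkl","rb"))[0];w2,W2=pickle.load(open("w2.pkl","rb"));o=monitor.get_obs()
D=[(np.array([1.03750433,2.07399762e-01,1.54291956,0,1.39348015,-.150505]),np.array([.21438447,.5326892,.2043186]))]+[(x["qpos"],x["ee_pos"]) for x in(w1,w2,o)]
s=least_squares(lambda k:np.concatenate([fk(q,k)[0]-p for q,p in D]),[.3,.3,0,.5,.086,.3]);print(s.x.round(4),np.abs(s.fun).max())
np.save("k.npy",s.x)
a,b=plane(W2,(145,41),.012),plane(W2,(233,13),.012);print("foot",a,b,np.linalg.norm(a-b))
E
```

```text
time: 3.55
ee_pos: [0.4731, -0.2142, 0.0848]
tcp_rot: [0.846, 0.409, 0.308, -0.149]
wrist_force: [0.8, -0.8, 0.3]
opening: 0.996
grasp_force: 0.0
time: 4.35
ee_pos: [0.4717, -0.2143, 0.0827]
tcp_rot: [0.847, 0.407, 0.308, -0.15]
wrist_force: [0.3, -0.9, -0.0]
opening: 0.357
grasp_force: 0.0
[0.2827 0.455  0.0941 0.4996 0.0862 0.3418] 5.014252770302319e-06
foot [0.52630979 0.15943325 0.012     ] [0.69415222 0.12725609 0.012     ] 0.17089895555559576
```

```bash
python3 -m crank '[0,0,0,0,0,0,0,0,0,0,0,0,0,0,0,0,0,0,0,0,0,0,0,0,0,0,0,0,0,0,0,0,0,0,0,0]' 0
cat >> h.py <<'E'
from scipy.optimize import least_squares
K=np.load("k.npy")
def ik(p,Rm,q0):
    def f(q):
        P,M=fk(q,K);return np.r_[(P-p)*10,R.from_matrix(M.T@Rm).as_rotvec()]
    s=least_squares(f,np.clip(q0,LO+.01,HI-.01),bounds=(LO,HI));return s.x,np.abs(s.fun).max()
RG=rot(0,np.radians(40));TG=np.array([-.078,0,.089])+.019*RG[:,2]
def tool(base,Rc): return base+Rc@TG,Rc@RG
E
python3 - <<'E'
from h import *
o=monitor.get_obs();q=o["qpos"];print(q.round(3),o["time"])
d=np.radians(79);og=np.array([.605,.109,0]);X=np.array([np.cos(d),np.sin(d),0])
for s,z in((.09,.05),(.034,.05)):
    p,Rm=tool(og-s*X+[0,0,z],Rz(d));q,e=ik(p,Rm,q);print("disp",s,p.round(3),q.round(2),round(e,5))
bowl=np.array([.584,-.368]);out=[]
body=np.array([[x,y,z] for x in(-.0375,.0375,.09) for y in(-.0885,.0885) for z in(-.097,-.25)])
for phi in(110,):
  for az in range(-180,180,20):
    for be in range(-120,121,20):
      Rc=Rz(np.radians(az))@Ry(np.radians(phi))@Rz(np.radians(be))
      low=Rc@(R.from_euler('z',-np.radians(be)).as_matrix()@[.052,0,.06])
      base=np.array([*bowl,.10])-low
      p,Rm=tool(base,Rc)
      qq,e=ik(p,Rm,np.array([q[0]-.5,.3,1.6,1.2,1.4,0]))
      if e<1e-3 and np.all(qq>LO+.06) and np.all(qq<HI-.06):
        zb=(p+body@Rm.T)[:,2].min();out.append((zb,az,be,p.round(3),qq.round(2),round(Rm[2,2],2)))
out.sort(key=lambda t:-t[0])
for t in out[:14]:print(*t)
E
```

```text
time: 4.95
ee_pos: [0.4719, -0.2144, 0.0829]
tcp_rot: [0.847, 0.407, 0.308, -0.15]
wrist_force: [0.9, -0.0, 0.0]
opening: 0.145
grasp_force: 30.0
[-1.026  0.342  1.848  0.675  1.306 -0.654] 4.95
disp 0.09 [ 0.575 -0.044  0.124] [-0.6   0.42  1.63  0.64  1.45 -0.6 ] 0.0
disp 0.034 [0.586 0.011 0.124] [-0.51  0.4   1.66  0.67  1.39 -0.55] 0.0
0.15434669185439415 -180 0 [ 0.53  -0.368  0.206] [-1.26  0.23  2.07  1.5   1.11  2.48] -0.34
0.15434669185439415 -160 0 [ 0.533 -0.386  0.206] [-1.29  0.44  1.76  1.25  1.42  2.52] -0.34
0.15434669185439415 -140 0 [ 0.543 -0.403  0.206] [-1.25  0.66  1.41  1.08  1.71  2.54] -0.34
0.15434669185439415 -120 0 [ 0.557 -0.415  0.206] [-1.16  0.88  1.02  0.98  2.    2.57] -0.34
0.15434669185439415 -100 0 [ 0.575 -0.421  0.206] [-1.05  1.13  0.55  0.95  2.32  2.61] -0.34
0.12254882460782891 -180 20 [ 0.531 -0.345  0.202] [-1.15  0.13  2.25  1.84  0.9   2.  ] -0.31
0.12254882460782891 -120 20 [ 0.538 -0.402  0.202] [-1.23  0.74  1.31  1.06  1.82  2.18] -0.31
0.12254882460782891 -100 20 [ 0.553 -0.416  0.202] [-1.14  0.97  0.89  0.98  2.12  2.21] -0.31
0.12254882460782887 -160 20 [ 0.527 -0.365  0.202] [-1.29  0.31  2.    1.44  1.25  2.09] -0.31
0.12254882460782887 -140 20 [ 0.529 -0.385  0.202] [-1.3   0.52  1.68  1.21  1.54  2.14] -0.31
0.12254882460782887 -80 20 [ 0.571 -0.424  0.202] [-1.03  1.25  0.37  1.    2.45  2.31] -0.31
0.12254882460782887 140 20 [ 0.558 -0.317  0.202] [-0.39  0.17  2.2   4.06  0.67  0.61] -0.31
0.12254882460782887 160 20 [ 0.542 -0.329  0.202] [-0.79  0.06  2.34  2.75  0.54  1.5 ] -0.31
0.08787721840186782 -160 40 [ 0.524 -0.345  0.191] [-1.26  0.3   2.2   1.77  1.18  1.55] -0.2
```

Grip holds (13.6 mm, 30 N). Now I work out the lift and the approach to the dispenser from the actual grasp.

```bash
cat >> h.py <<'E'
PC=np.radians(51.7);B0=np.array([.5148,-.1628,.010])
import os,json
if os.path.exists("g.json"):
    TG,RG=map(np.array,json.load(open("g.json")))
D=np.radians(79);OG=np.array([.605,.109,0]);XD=np.array([np.cos(D),np.sin(D),0])
def cupnow():
    o=monitor.get_obs();Rt=R.from_quat(o["tcp_rot"]).as_matrix();Rc=Rt@RG.T;return o["ee_pos"]-Rc@TG,Rc
E
python3 - <<'E'
from h import *
o=monitor.get_obs();Rt=R.from_quat(o["tcp_rot"]).as_matrix();Rc=Rz(PC)
TG=Rc.T@(o["ee_pos"]-B0);RG=Rc.T@Rt;json.dump([TG.tolist(),RG.tolist()],open("g.json","w"))
print(TG,RG.round(3).tolist())
delta(o["ee_pos"]+[0,0,.045],Rt)
p=OG-.10*XD+[0,0,.05];delta(p+Rz(D)@TG,Rz(D)@RG)
E
```

```text
[-0.06710984  0.00168439  0.0729112 ] [[0.765, -0.005, 0.644], [-0.006, -1.0, -0.001], [0.644, -0.003, -0.765]]
cm [ 2.9  -0.01 -3.44] rv [0. 0. 0.]
cm [16.88 -2.19  8.97] rv [ 0.307 -0.001 -0.365]
```

```bash
python3 -m crank '[1,0,-1.2,0,0,0, 2.9,0,-3.4,0,0,0, 4.6,-0.3,-1.9,0.04,0,-0.045, 6.4,-0.5,-0.3,0.08,0,-0.09, 8.1,-0.8,1.2,0.115,0,-0.135, 9.9,-1.1,2.8,0.15,0,-0.18, 11.6,-1.4,4.3,0.19,0,-0.225, 13.4,-1.6,5.9,0.23,0,-0.27, 15.1,-1.9,7.4,0.27,0,-0.32, 16.9,-2.2,9.0,0.307,0,-0.365, 16.9,-2.2,9.0,0.307,0,-0.365, 16.9,-2.2,9.0,0.307,0,-0.365, 16.9,-2.2,9.0,0.307,0,-0.365]'
python3 - <<'E'
from h import *
import pickle
b,Rc=cupnow();print("cup",b.round(4),R.from_matrix(Rc).as_euler('zyx',degrees=True).round(2))
ims=[]
for n in("scene","wrist"):
    c=eyes.calibration(n);im=eyes.get_image(n);cv2.imwrite(f"pics/{n}2.png",im);pickle.dump(c,open(f"{n}2.pkl","wb"));ims.append((c,im))
S=ims[0][1];x,y=proj(ims[0][0],b+[0,0,.06])[0].astype(int);print("rim proj scene",x,y,"wrist",proj(ims[1][0],b+[0,0,.06])[0])
cr=S[y-60:y+60,x-60:x+100];cv2.imwrite("pics/c2.png",np.vstack([cv2.resize(cr,(400,300),interpolation=2),cv2.resize(ims[1][1],(400,300))]))
E
```

```text
time: 6.25
ee_pos: [0.5709, -0.0549, 0.1229]
tcp_rot: [0.727, 0.595, 0.264, -0.219]
wrist_force: [-0.3, 0.5, -1.2]
opening: 0.149
grasp_force: 30.0
cup [0.5854 0.0108 0.0501] [7.898e+01 1.000e-02 6.000e-02]
rim proj scene 274 214 wrist [255.37461638 152.01259139]
```

View pics/c2.png

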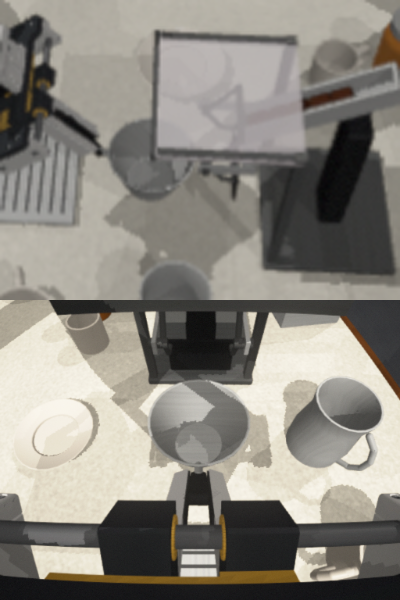

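Wrist view: cup rim centred at (200,420) of the composite, dispenser foot front edge (148,383)–(252,382). Cup and dispenser axis line up. I refine with the foot edge.

Run:
```python
from h import *
import pickle
c=pickle.load(open("wrist2.pkl","rb"));im=cv2.imread("pics/wrist2.png")
a,b=plane(c,np.array([149,83])*1.28,0.0),plane(c,np.array([252,83])*1.28,0.0)
print(a,b,np.linalg.norm(a-b));m=(a+b)/2;v=b-a;print("yaw",np.degrees(np.arctan2(v[1],v[0]))+90,"origin",m-.04*XD)
g=im[:,:,1].astype(int);print(g[95:116,180].tolist(),g[95:116,330].tolist(),g[104,180:200].tolist(),g[104,312:332].tolist())
P=OG+.04*XD;print([proj(c,P+s*.088*np.array([-XD[1],XD[0],0])+[0,0,z])[0].round(1).tolist() for s in(1,-1) for z in(0,.012)])
```

```text
[0.52967367 0.16963086 0.        ] [0.70239581 0.13451098 0.        ] 0.17625647075000064
yaw 78.50663745329504 origin [0.60840238 0.11280584 0.        ]
[165, 164, 165, 166, 165, 167, 168, 162, 166, 166, 167, 166, 166, 169, 169, 165, 165, 166, 171, 169, 171] [230, 231, 234, 232, 232, 231, 230, 231, 230, 230, 234, 236, 235, 239, 240, 240, 241, 244, 243, 244, 245] [166, 166, 170, 166, 162, 165, 167, 167, 165, 148, 101, 60, 56, 55, 54, 54, 56, 56, 57, 58] [85, 86, 86, 87, 87, 92, 90, 89, 88, 88, 108, 191, 232, 234, 233, 232, 231, 229, 230, 234]
[[188.5, 109.2], [186.7, 103.0], [320.8, 108.3], [322.6, 102.1]]
```

```bash
sed -i 's/^D=np.radians(79);OG=np.array(\[.605,.109,0\])/D=np.radians(78.5);OG=np.array([.6078,.1125,0])/' h.py
python3 -m crank '[1.15,0,0.97,0,0,0, 2.3,0,1.93,0,0,0, 3.45,0,2.9,0,0,0, 4.2,0,3.55,0,0,0, 4.6,0,3.85,0,0,0, 4.97,0,4.2,0,0,0, 5.36,0,4.5,0,0,0, 5.36,0,4.5,0,0,0, 5.36,0,4.5,0,0,0]'
python3 - <<'E'
from h import *
b,Rc=cupnow();r=Rz(D).T@(b-OG);print("cup in disp",r.round(4),R.from_matrix(Rc).as_euler('zyx',degrees=True).round(2))
print("force x disp",Rz(D).T@monitor.get_obs()["wrist_force"])
E
```

```text
time: 7.25
ee_pos: [0.5847, 0.0146, 0.1223]
tcp_rot: [0.726, 0.595, 0.264, -0.219]
wrist_force: [0.5, -1.6, -4.6]
opening: 0.147
grasp_force: 30.0
cup in disp [-0.0333  0.0022  0.0495] [7.904e+01 5.000e-02 1.000e-01]
force x disp [-1.48993582 -0.80992451 -4.60049714]
```

```bash
python3 -m crank '[0,0,0,0,0,0,0,0,0,0,0,0,0,0,0,0,0,0,0,0,0,0,0,0,0,0,0,0,0,0,0,0,0,0,0,0,0,0,0,0,0,0,0,0,0,0,0,0,0,0,0,0,0,0,0,0,0,0,0,0]'
python3 - <<'E'
from h import *
ims=[eyes.get_image(n) for n in("scene","wrist")]
x,y=274,214
cv2.imwrite("pics/c3.png",np.vstack([cv2.resize(ims[0][y-60:y+60,x-60:x+100],(400,300),interpolation=2),cv2.resize(ims[1][:200,120:386],(400,300))]))
E
```

```text
time: 8.25
ee_pos: [0.5851, 0.0144, 0.123]
tcp_rot: [0.726, 0.595, 0.264, -0.219]
wrist_force: [-1.3, -0.8, -4.0]
opening: 0.146
grasp_force: 30.0
```

View pics/c3.png

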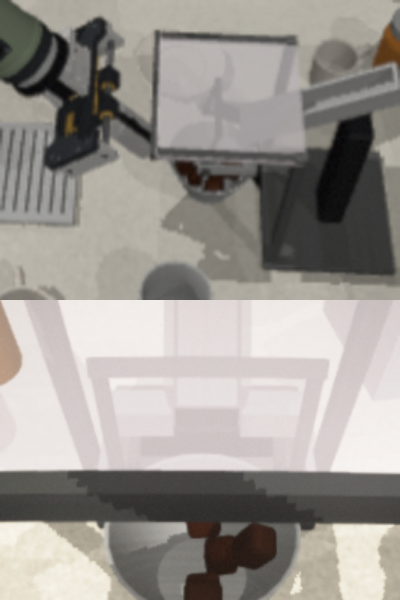

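Four chocolates are visible in the cup at about (205,525)–(260,590), and the chute looks empty. I press slightly further to make sure the paddle is fully back, then back off and count.

```bash
python3 -m crank '[0.15,0,0.13,0,0,0,0.3,0,0.25,0,0,0,0.3,0,0.25,0,0,0,0.3,0,0.25,0,0,0,0.3,0,0.25,0,0,0,0.3,0,0.25,0,0,0]'
python3 - <<'E'
from h import *
b,Rc=cupnow();r=Rz(D).T@(b-OG);print("cup in disp",r.round(4),"f",Rz(D).T@monitor.get_obs()["wrist_force"])
E
```

```text
time: 8.95
ee_pos: [0.5862, 0.017, 0.1228]
tcp_rot: [0.727, 0.596, 0.264, -0.218]
wrist_force: [-1.2, -5.0, -2.9]
opening: 0.145
grasp_force: 30.0
cup in disp [-0.0309  0.0009  0.0498] f [-5.17705576  0.19765928 -2.94776169]
```

```bash
python3 -m crank '[-0.8,0,-0.65,0,0,0,-2,0,-1.7,0,0,0,-3.5,0,-2.95,0,0,0,-5,0,-4.2,0,0,0,-6.5,0,-5.45,0,0,0,-8,0,-6.7,0,0,0,-9.5,0,-8,0,0,0,-10.7,0,-9,0,0,0,-10.7,0,-9,0,0,0,-10.7,0,-9,0,0,0]'
python3 - <<'E'
from h import *
b,Rc=cupnow();print(b);im=eyes.get_image("wrist");s=eyes.get_image("scene")
cv2.imwrite("pics/c4.png",np.hstack([cv2.resize(im,(400,300)),cv2.resize(s[100:300,100:366],(400,300),interpolation=2)]))
pc=b+[0,0,.2];bowl=np.array([.584,-.368]);q=monitor.get_obs()["qpos"]
def T(base,Rc): return base+Rc@TG,Rc@RG
be=np.radians(20);az=np.radians(220)
cen=np.array([*bowl,0])
for psi in range(80,241,20):   # level yaw above bowl
    p,Rm=T(cen+[-.02,0.03,.16],Rz(np.radians(psi)));q,e=ik(p,Rm,q);print(psi,q.round(2),round(e,4))
for phi in range(0,121,20):
    Rc=Rz(az)@Ry(np.radians(phi))@Rz(be);low=Rc@Rz(-be)@np.array([.052,0,.06])
    p,Rm=T(np.array([*bowl,.11])-low,Rc);q,e=ik(p,Rm,q);print(phi,p.round(3),q.round(2),round(e,4))
E
```

```text
time: 9.95
ee_pos: [0.5586, -0.1191, 0.1229]
tcp_rot: [0.726, 0.595, 0.265, -0.219]
wrist_force: [-0.1, 1.3, -1.8]
opening: 0.146
grasp_force: 30.0
[ 0.57309875 -0.05337507  0.05011449]
80 [-0.99  0.74  0.89  0.51  2.   -0.71] 0.0
100 [-0.89  0.92  0.58  0.4   2.23 -0.91] 0.0
120 [-0.79  1.1   0.27  0.26  2.44 -1.17] 0.0
140 [-0.69  1.11  0.23  0.03  2.43 -1.53] 0.0712
160 [-0.58  1.11  0.23 -0.22  2.41 -1.91] 0.0683
180 [-0.47  1.09  0.29 -0.43  2.36 -2.25] 0.0
200 [-0.38  0.91  0.6  -0.53  2.12 -2.46] 0.0
220 [-0.3   0.73  0.91 -0.6   1.87 -2.64] 0.0
240 [-0.25  0.54  1.2  -0.67  1.61 -2.81] 0.0
0 [ 0.659 -0.277  0.123] [-0.22  0.76  1.08 -0.66  1.54 -2.73] 0.0
20 [ 0.65  -0.285  0.162] [-0.35  0.52  1.26 -0.4   1.33 -2.82] 0.0088
40 [ 0.632 -0.3    0.194] [-0.48  0.33  1.44 -0.2   1.14 -2.82] 0.1154
60 [ 0.606 -0.322  0.217] [-0.61  0.2   1.57 -0.    1.01 -2.82] 0.2824
80 [ 0.576 -0.347  0.226] [-0.74  0.11  1.67  0.19  0.93 -2.82] 0.4812
100 [ 0.545 -0.373  0.222] [-0.88  0.08  1.74  0.41  0.93 -2.82] 0.6755
120 [ 0.517 -0.396  0.204] [-1.07  0.15  1.74  0.68  1.06 -2.82] 0.8088
```

View pics/c4.png

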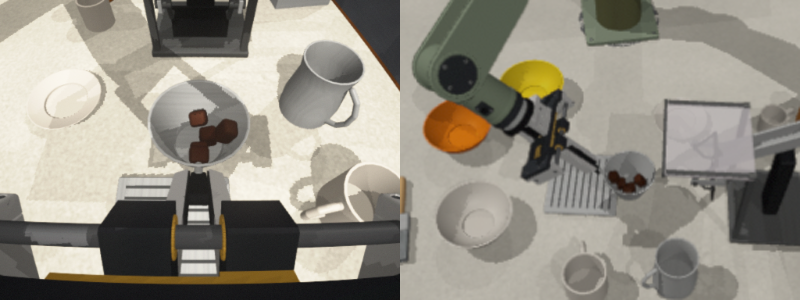

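```bash
cat > plan.py <<'E'
from h import *
bowl=np.array([.584,-.368]);q=monitor.get_obs()["qpos"]
def T(base,Rc): return base+Rc@TG,Rc@RG
q1=q
for psi in range(80,-161,-20):
    p,Rm=T(np.array([.55,-.30,.17]),Rz(np.radians(psi)));q1,e=ik(p,Rm,q1);print(psi,q1.round(2),round(e,4))
for azd,bed in((-140,20),(-160,20),(-160,0)):
  q2=np.array([-1.3,.52,1.68,1.21,1.54,2.14]);print(azd,bed)
  for phi in range(120,-1,-20):
    be=np.radians(bed);Rc=Rz(np.radians(azd))@Ry(np.radians(phi))@Rz(be);low=Rc@Rz(-be)@np.array([.052,0,.06])
    p,Rm=T(np.array([*bowl,.11])-low,Rc);q2,e=ik(p,Rm,q2);print(phi,p.round(3),q2.round(2),round(e,4))
E
python3 plan.py
python3 - <<'E'
from h import *
b,Rc=cupnow()
for n in("scene","top","wrist"):
    im=eyes.get_image(n);c=eyes.calibration(n);h=cv2.cvtColor(im,cv2.COLOR_BGR2HSV).astype(int)
    m=((h[...,0]<12)&(h[...,1]>90)&(h[...,2]<110)).astype(np.uint8)
    N,L,st,ce=cv2.connectedComponentsWithStats(m)
    ctr=proj(c,b+[0,0,.015])[0];sc=np.linalg.norm(proj(c,b+[.0,.0,.015])[0]-proj(c,b+[.1,0,.015])[0])/100
    print(n,"cup",ctr.round(),"px/mm",sc.round(2),"1choc px~",(sc*sc*480).round(),[(st[i,4],ce[i].round().tolist()) for i in range(1,N) if st[i,4]>8][:14])
E
```

```text
80 [-0.98  0.64  1.02  0.51  1.97 -0.72] 0.0
60 [-1.06  0.46  1.3   0.6   1.75 -0.53] 0.0
40 [-1.12  0.26  1.56  0.67  1.53 -0.35] 0.0
20 [-1.14  0.06  1.8   0.73  1.3  -0.12] 0.0
0 [-1.07 -0.15  2.    0.71  1.03  0.21] 0.0
-20 [-0.87 -0.28  2.1   0.49  0.75  0.79] 0.0
-40 [-0.58 -0.27  2.09 -0.13  0.62  1.77] 0.0
-60 [-0.33 -0.11  1.97 -0.61  0.82  2.61] 0.0
-80 [-0.27  0.06  1.75 -0.59  1.09  2.82] 0.1009
-100 [-0.3   0.22  1.52 -0.46  1.33  2.82] 0.2845
-120 [-0.32  0.42  1.25 -0.42  1.6   2.82] 0.5511
-140 [-0.29  1.23  0.23 -0.96  2.52  2.82] 0.4926
-160 [-0.3   1.25  0.23 -1.04  2.51  2.82] 0.6554
-140 20
120 [ 0.517 -0.396  0.204] [-1.34  0.63  1.65  1.3   1.66  2.1 ] 0.0
100 [ 0.545 -0.373  0.222] [-1.23  0.39  1.68  1.1   1.43  2.26] 0.0
80 [ 0.576 -0.347  0.226] [-1.03  0.25  1.65  0.8   1.22  2.52] 0.0
60 [ 0.606 -0.322  0.217] [-0.8   0.23  1.57  0.42  1.11  2.82] 0.0244
40 [ 0.632 -0.3    0.194] [-0.66  0.29  1.51  0.2   1.1   2.82] 0.1925
20 [ 0.65  -0.285  0.162] [-0.52  0.41  1.37 -0.05  1.19  2.82] 0.3531
0 [ 0.659 -0.277  0.123] [-0.35  0.7   1.08 -0.39  1.52  2.82]
[... 646 characters left out ...]
0.0
80 [ 0.592 -0.367  0.23 ] [-1.06  0.27  1.66  0.92  1.18  2.82] 0.1487
60 [ 0.63  -0.353  0.22 ] [-0.94  0.28  1.61  0.77  1.08  2.82] 0.3584
40 [ 0.663 -0.341  0.196] [-0.83  0.34  1.52  0.59  1.04  2.82] 0.5547
20 [ 0.686 -0.333  0.163] [-0.71  0.48  1.32  0.31  1.18  2.82] 0.7149
0 [ 0.697 -0.329  0.123] [-0.31  1.29  0.23 -0.77  2.17  2.82] 0.9174
scene cup [252. 222.] px/mm 0.3 1choc px~ 42.0 [(np.int32(2208), [455.0, 77.0]), (np.int32(159), [250.0, 221.0])]
top cup [252. 175.] px/mm 0.34 1choc px~ 55.0 [(np.int32(21), [247.0, 173.0]), (np.int32(210), [392.0, 267.0])]
wrist cup [255. 179.] px/mm 1.05 1choc px~ 524.0 [(np.int32(375), [253.0, 151.0]), (np.int32(1553), [271.0, 179.0])]
```

Run:
```python
from h import *
w=eyes.get_image("wrist");s=eyes.get_image("scene");t=eyes.get_image("top")
w=cv2.resize(w[120:240,195:315],(400,400),interpolation=2);s2=cv2.resize(s[165:245,265:385],(400,267),interpolation=2);t2=cv2.resize(t[100:200,110:260],(400,267),interpolation=2)
w=np.vstack([w,np.zeros((134,400,3),np.uint8)])
cv2.imwrite("pics/c5.png",np.hstack([w,np.vstack([s2,t2])]))
```

```text
(no output)
```

View pics/c5.png

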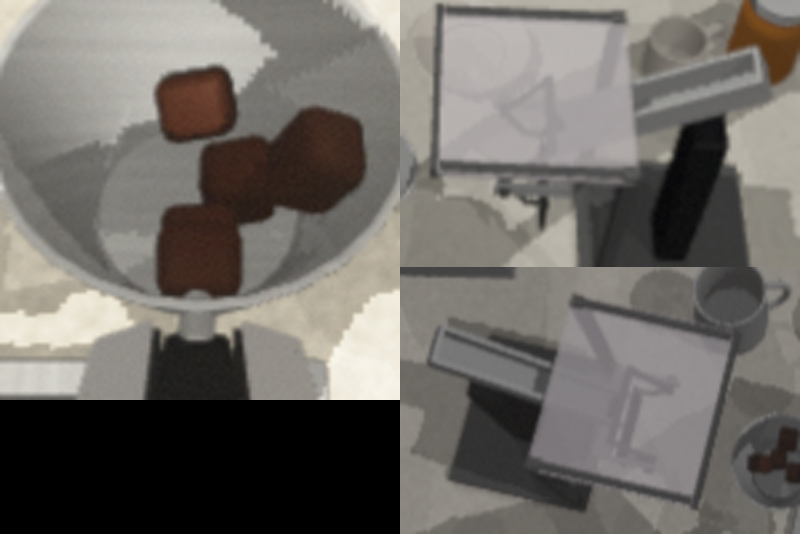

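Four chocolates are clearly visible in the cup; the chute beyond the guard is empty. A fifth could be hidden by the near rim, so I check from the other two cameras with numeric maps.

Run:
```python
from h import *
b,Rc=cupnow()
for n in("scene","top"):
    im=eyes.get_image(n);c=eyes.calibration(n);x,y=proj(c,b+[0,0,.03])[0].astype(int)
    r=cv2.resize(im[y-13:y+14,x-16:x+17],None,fx=2,fy=1.2,interpolation=2).astype(int)
    d=r[...,2]-r[...,0]; v=r.max(2)
    print(n,x,y)
    for i in range(r.shape[0]): print("".join("#" if dd>18 and vv<75 else "o" if dd>18 else "." for dd,vv in zip(d[i],v[i])), )
```

```text
scene 252 219
..................................................................
..................................................................
..................................................................
..................................................................
..................................................................
..................................................................
..................................................................
..................................................................
..................................................................
..................................................................
.........#######..................................................
.......#########..................................................
.......###########..........................###o..................
......############........................#######.................
......#############.....................###########...............
......###################...............############..............
.......#######
[... 2513 characters left out ...]
..............................
..................................................................
..................................................................
..................................................................
..................................................................
..................................................................
..................................................................
..................................................................
..................................................................
..................................................................
..................................................................
```

Run:
```python
from h import *
Rd=Rz(D)
for n in("scene","top"):
    a=cv2.imread(f"pics/{n}0.png").astype(int);im=eyes.get_image(n).astype(int);c=eyes.calibration(n)
    for x in range(-10,150,10):
        p=OG+Rd@[x/1000,0,.165+x/1000*.577+.012];u,v=proj(c,p)[0].round().astype(int)
        A=a[v-1:v+2,u-1:u+2].reshape(-1,3).mean(0).astype(int);B=im[v-1:v+2,u-1:u+2].reshape(-1,3).mean(0).astype(int)
        print(n,x,(u,v),A,B)
```

```text
scene -10 (np.int64(309), np.int64(205)) [142 141 145] [152 151 156]
scene 0 (np.int64(313), np.int64(204)) [145 144 149] [157 156 161]
scene 10 (np.int64(316), np.int64(203)) [143 142 149] [161 160 165]
scene 20 (np.int64(320), np.int64(201)) [138 137 145] [162 160 165]
scene 30 (np.int64(324), np.int64(200)) [138 137 145] [162 160 165]
scene 40 (np.int64(328), np.int64(199)) [138 138 146] [161 160 165]
scene 50 (np.int64(332), np.int64(198)) [138 138 146] [161 160 165]
scene 60 (np.int64(336), np.int64(197)) [64 68 77] [111 113 113]
scene 70 (np.int64(340), np.int64(196)) [66 72 86] [130 132 133]
scene 80 (np.int64(344), np.int64(195)) [71 77 89] [144 147 147]
scene 90 (np.int64(348), np.int64(194)) [72 78 89] [145 148 148]
scene 100 (np.int64(353), np.int64(192)) [54 61 76] [137 140 140]
scene 110 (np.int64(357), np.int64(191)) [119 120 121] [137 139 140]
scene 120 (np.int64(361), np.int64(190)) [129 131 132] [139 141 142]
scene 130 (np.int64(365), np.int64(189)) [132 135 135] [143 145 145]
scene 140 (np.int64(370), np.int64(188)) [134 137 137] [145 147 148]
top -10 (np.int64(193)
[... 317 characters left out ...]
p.int64(173), np.int64(147)) [ 99  97 103] [130 128 131]
top 50 (np.int64(168), np.int64(145)) [ 99  98 103] [131 128 131]
top 60 (np.int64(164), np.int64(144)) [36 38 45] [84 83 84]
top 70 (np.int64(159), np.int64(142)) [25 30 45] [110 110 111]
top 80 (np.int64(155), np.int64(141)) [25 31 45] [118 118 118]
top 90 (np.int64(150), np.int64(139)) [25 30 44] [118 118 119]
top 100 (np.int64(146), np.int64(137)) [25 31 45] [118 118 119]
top 110 (np.int64(141), np.int64(136)) [81 81 82] [118 118 119]
top 120 (np.int64(136), np.int64(134)) [101 101 102] [119 119 120]
top 130 (np.int64(132), np.int64(133)) [102 101 102] [119 119 119]
top 140 (np.int64(127), np.int64(131)) [101 101 102] [119 119 120]
```

All the chute's chocolate pixels turned to bare steel, and there's no brown outside the cup. So all five are in the cup, one of them covered. Now I search for a feasible pour path.

```bash
cat > plan2.py <<'E'
from h import *
bowl=np.array([.584,-.368])
body=np.array([[x,y,z] for x in(-.0375,.0375,.09) for y in(-.0885,.0885) for z in(-.097,-.25)])
def T(base,Rc): return base+Rc@TG,Rc@RG
def pose(Rc,zl=.10):
    m=Rc[:,2];s=np.hypot(m[0],m[1]);d=-Rc.T@np.array([0,0,1.]);d[2]=0;n=np.linalg.norm(d)
    w=min(1,s/.8);low=Rc@(np.array([0,0,.06])+(.052*d/n*w if n>1e-6 else 0))
    b=np.array([*bowl,zl])-low
    rim=b+np.array([Rc@[.052*np.cos(a),.052*np.sin(a),.06] for a in np.arange(0,6.3,.2)])
    b[2]+=max(0,zl-min(rim[:,2].min(),(b+Rc@[0,0,0.])[2]-.03+.03));return T(b,Rc),b
def path(psi0,az,be,phi,N=12):
    R0=Rz(psi0);R1=Rz(az)@Ry(phi)@Rz(be);rv=R.from_matrix(R0.T@R1).as_rotvec()
    for i in range(N+1): yield R0@R.from_rotvec(rv*i/N).as_matrix()
if __name__=="__main__":
  r=np.radians;out=[];q00=monitor.get_obs()["qpos"];Q={};q=q00
  for psi in(80,60,40,20,0,-20):
    (p,Rm),b=pose(Rz(r(psi)));q,e=ik(p,Rm,q);Q[psi]=(q,e)
  for psi,(q0,e0) in Q.items():
    if e0>1e-3: continue
    for az in range(-180,180,20):
      for be in(10,30,50,70,90,-30,-50,-70,-90):
        q=q0;zb=9;jm=0
        for Rc in path(r(psi),r(az),r(be),r(112),8):
          (p,Rm),b=pose(Rc);qn,e=ik(p,Rm,q)
          if e>2e-3 or np.any(qn<LO+.05) or np.any(qn>HI-.05) or np.abs(qn-q).max()>.9:break
          q=qn;zb=min(zb,(p+body@Rm.T)[:,2].min());jm=max(jm,np.abs(q-q0).max())
        else: out.append((zb,psi,az,be,q.round(2),round(jm,2)))
  out.sort(key=lambda t:-t[0]);print(len(out))
  for t in out[:14]:print(*t)
E
time python3 plan2.py
```

```text
195
0.13571301776076544 0 -100 10 [-1.1   1.07  0.71  0.99  2.23  2.43] 2.36
0.1357130177607654 20 -100 10 [-1.1   1.07  0.71  0.99  2.23  2.43] 2.63
0.1357130177607654 0 -120 10 [-1.2   0.82  1.16  1.04  1.93  2.38] 2.31
0.1357130177607654 -20 -160 10 [-1.31  0.39  1.89  1.35  1.35  2.3 ] 1.74
0.1357130177607654 -20 -100 10 [-1.1   1.07  0.71  0.99  2.23  2.43] 1.87
0.13571301776076536 -20 -140 10 [-1.28  0.6   1.54  1.16  1.64  2.35] 1.78
0.13571301776076536 -20 -120 10 [-1.2   0.82  1.16  1.04  1.93  2.38] 1.82
0.13571301776076533 40 -100 10 [-1.1   1.07  0.71  0.99  2.23  2.43] 2.83
0.13571301776076533 20 -120 10 [-1.2   0.82  1.16  1.04  1.93  2.38] 2.58
0.13571301776076533 0 -140 10 [-1.28  0.6   1.54  1.16  1.64  2.35] 2.27
0.1273200677192691 20 -140 10 [-1.28  0.6   1.54  1.16  1.64  2.35] 2.55
0.1273200677192691 -20 -180 10 [-1.23  0.19  2.17  1.67  1.04  2.23] 1.67
0.12732006771926907 60 -100 10 [-1.1   1.07  0.71  0.99  2.23  2.43] 2.99
0.12732006771926907 40 -120 10 [-1.2   0.82  1.16  1.04  1.93  2.38] 2.78
real	1m54.978s
user	1m55.402s
sys	0m0.108s
```

```bash
cat > plan3.py <<'E'
from plan2 import *
import sys
psi,az,be,phi,N=map(float,sys.argv[1:6]);N=int(N);r=np.radians
q=monitor.get_obs()["qpos"];Rs=list(path(r(psi),r(az),r(be),r(phi),N))
(p0,R0),b=pose(Rs[0]);print("level base",b,end=" ");delta(p0,R0)
q,e=ik(p0,R0,q);print(q.round(2),e)
for i,Rc in enumerate(Rs):
    (p,Rm),b=pose(Rc);qn,e=ik(p,Rm,q);dq=np.abs(qn-q).max();q=qn
    print(i,"cm",(R0.T@(p-p0)*100).round(1),"rv",R.from_matrix(R0.T@Rm).as_rotvec().round(3),"tilt",np.degrees(np.arccos(Rc[2,2])).round(),"maz",np.degrees(np.arctan2(Rc[1,2],Rc[0,2])).round(),"q",q.round(2),"dq",dq.round(2),"z",p[2].round(3),round((p+body@Rm.T)[:,2].min(),3))
E
python3 plan3.py 0 -120 20 112 10; python3 plan3.py 40 -120 30 112 10
```

```text
level base [ 0.584 -0.368  0.1  ] cm [-15.94   0.72 -20.01] rv [-0.889  0.003  1.055]
[-1.07  0.12  1.9   0.79  0.92  0.07] 3.907894688106839e-11
0 cm [0. 0. 0.] rv [0. 0. 0.] tilt 0.0 maz 0.0 q [-1.07  0.12  1.9   0.79  0.92  0.07] dq 0.0 z 0.173 0.223
1 cm [ 0.1 -1.7 -0.5] rv [ 0.082 -0.074  0.214] tilt 12.0 maz -73.0 q [-1.06  0.14  1.84  0.71  1.04  0.37] dq 0.3 z 0.177 0.216
2 cm [ 0.3 -3.1 -0.6] rv [ 0.164 -0.148  0.428] tilt 24.0 maz -76.0 q [-1.05  0.18  1.77  0.67  1.16  0.62] dq 0.25 z 0.179 0.209
3 cm [ 0.5 -3.9 -0.4] rv [ 0.247 -0.221  0.641] tilt 37.0 maz -80.0 q [-1.05  0.24  1.7   0.67  1.27  0.84] dq 0.22 z 0.179 0.201
4 cm [ 0.8 -4.   0.1] rv [ 0.329 -0.295  0.855] tilt 49.0 maz -83.0 q [-1.06  0.33  1.62  0.69  1.38  1.03] dq 0.2 z 0.177 0.193
5 cm [ 2.  -3.1 -0.3] rv [ 0.411 -0.369  1.069] tilt 60.0 maz -87.0 q [-1.09  0.41  1.52  0.73  1.51  1.24] dq 0.2 z 0.188 0.189
6 cm [ 3.  -1.8 -0.6] rv [ 0.493 -0.443  1.283] tilt 72.0 maz -92.0 q [-1.11  0.5   1.44  0.78  1.62  1.43] dq 0.2 z 0.197 0.172
7 cm [ 3.7 -0.4 -0.8] rv [ 0.576 -0.516  1.496] tilt 83.0 maz -97.0 q 
[... 1278 characters left out ...]
 q [-1.16  0.67  1.32  0.82  1.79  0.8 ] dq 0.25 z 0.172 0.143
6 cm [ 2.  -3.8  0.7] rv [0.504 0.115 1.513] tilt 75.0 maz -83.0 q [-1.18  0.71  1.3   0.89  1.83  1.05] dq 0.25 z 0.181 0.132
7 cm [ 2.4 -3.   0.1] rv [0.588 0.134 1.765] tilt 87.0 maz -90.0 q [-1.2   0.73  1.3   0.96  1.85  1.29] dq 0.24 z 0.188 0.116
8 cm [ 2.4 -2.1 -0.6] rv [0.672 0.153 2.017] tilt 97.0 maz -98.0 q [-1.23  0.74  1.32  1.03  1.84  1.53] dq 0.24 z 0.193 0.105
9 cm [ 2.3 -1.4 -1.1] rv [0.756 0.172 2.269] tilt 105.0 maz -108.0 q [-1.25  0.74  1.36  1.09  1.82  1.76] dq 0.23 z 0.196 0.1
10 cm [ 2.1 -1.  -1.5] rv [0.84  0.191 2.521] tilt 112.0 maz -120.0 q [-1.28  0.72  1.42  1.14  1.78  1.99] dq 0.22 z 0.198 0.103
```

```bash
python3 -m crank '[-0.8,0,-1,-0.044,0,0.053, -2.4,0.1,-3,-0.133,0,0.158, -4,0.2,-5,-0.222,0,0.264, -5.6,0.25,-7,-0.311,0,0.369, -7.2,0.3,-9,-0.4,0,0.475, -8.8,0.4,-11,-0.489,0,0.58, -10.4,0.5,-13,-0.578,0.001,0.686, -12,0.5,-15,-0.667,0.002,0.791, -13.5,0.6,-17,-0.756,0.003,0.897, -14.9,0.7,-18.7,-0.83,0.003,0.985, -15.9,0.7,-20,-0.889,0.003,1.055, -15.9,0.7,-20,-0.889,0.003,1.055, -15.9,0.7,-20,-0.889,0.003,1.055]'
python3 - <<'E'
from h import *
b,Rc=cupnow();print("cup",b.round(4),R.from_matrix(Rc).as_euler('zyx',degrees=True).round(2))
for n in("scene","top"):
    im=eyes.get_image(n);d=im[...,2].astype(int)-im[...,0];v=im.max(2);c=eyes.calibration(n);x,y=proj(c,b+[0,0,.03])[0].astype(int)
    print(n,((d>18)&(v<80))[y-20:y+20,x-22:x+22].sum())
E
```

```text
time: 11.85
ee_pos: [0.516, -0.3656, 0.173]
tcp_rot: [0.939, -0.003, 0.343, -0.001]
wrist_force: [0.4, 0.3, -2.4]
opening: 0.146
grasp_force: 30.0
cup [ 0.5831 -0.3672  0.1001] [ 0.02 -0.01  0.05]
scene 215
top 55
```

```bash
python3 -m crank '[0.05,-0.9,-0.3,0.041,-0.037,0.107, 0.1,-1.7,-0.5,0.082,-0.074,0.214, 0.2,-2.4,-0.6,0.123,-0.111,0.321, 0.3,-3.1,-0.6,0.164,-0.148,0.428, 0.4,-3.5,-0.5,0.206,-0.185,0.535, 0.5,-3.9,-0.4,0.247,-0.221,0.641, 0.65,-4,-0.15,0.288,-0.258,0.748, 0.8,-4,0.1,0.329,-0.295,0.855, 1.4,-3.6,-0.1,0.37,-0.332,0.962, 2,-3.1,-0.3,0.411,-0.369,1.069, 2.5,-2.5,-0.45,0.452,-0.406,1.176, 3,-1.8,-0.6,0.493,-0.443,1.283, 3.35,-1.1,-0.7,0.535,-0.48,1.39, 3.7,-0.4,-0.8,0.576,-0.516,1.496, 3.85,0.4,-0.85,0.617,-0.553,1.603, 4,1.2,-0.9,0.658,-0.59,1.71, 4,1.9,-0.9,0.699,-0.627,1.817, 4,2.6,-0.9,0.74,-0.664,1.924, 3.75,3.25,-0.9,0.781,-0.7,2.03, 3.5,3.9,-0.9,0.822,-0.738,2.138]'
python3 -m crank '[0,0,0,0,0,0,0,0,0,0,0,0,0,0,0,0,0,0,0,0,0,0,0,0,0,0,0,0,0,0,0,0,0,0,0,0,0,0,0,0,0,0]'
python3 - <<'E'
from h import *
b,Rc=cupnow();print("cup",b.round(3),"tilt",np.degrees(np.arccos(Rc[2,2])),"lowrim")
for n in("scene","top"):
    im=eyes.get_image(n);cv2.imwrite(f"pics/{n}6.png",im);c=eyes.calibration(n);h=cv2.cvtColor(im,cv2.COLOR_BGR2HSV).astype(int)
    m=((h[...,0]<14)&(h[...,1]>80)&(h[...,2]<110)).astype(np.uint8);N,L,st,ce=cv2.connectedComponentsWithStats(m)
    print(n,"bowl",proj(c,[.584,-.368,.02]),[(st[i,4],ce[i].round().tolist()) for i in range(1,N) if st[i,4]>8])
E
```

```text
time: 13.95
ee_pos: [0.5378, -0.4059, 0.2017]
tcp_rot: [-0.431, 0.671, 0.146, 0.585]
wrist_force: [0.5, -0.0, -2.2]
opening: 0.149
grasp_force: 30.0
time: 14.65
ee_pos: [0.5376, -0.4051, 0.2027]
tcp_rot: [-0.433, 0.67, 0.145, 0.584]
wrist_force: [-0.7, -0.1, -1.7]
opening: 0.144
grasp_force: 30.0
cup [ 0.602 -0.337  0.171] tilt 111.96202744861108 lowrim
scene bowl [[150.83572703 246.43773836]] [(np.int32(2490), [456.0, 77.0]), (np.int32(167), [502.0, 118.0]), (np.int32(16), [464.0, 121.0]), (np.int32(15), [495.0, 124.0]), (np.int32(32), [143.0, 199.0]), (np.int32(206), [147.0, 248.0]), (np.int32(35), [243.0, 372.0]), (np.int32(9), [257.0, 376.0]), (np.int32(9), [165.0, 382.0])]
top bowl [[355.60777768 177.24817749]] [(np.int32(17659), [280.0, 34.0]), (np.int32(15), [108.0, 2.0]), (np.int32(43), [202.0, 2.0]), (np.int32(16), [231.0, 6.0]), (np.int32(16), [189.0, 11.0]), (np.int32(11), [315.0, 11.0]), (np.int32(11), [191.0, 21.0]), (np.int32(16), [290.0, 23.0]), (np.int32(9), [308.0, 23.0]), (np.int32(26), [190.0, 31.0]), (np.int32(11), [283.0, 31.0]), (np.int32(14), [353.0, 172.0]), (np.int32(17), [353.0, 179.0]), (np.int32(9), [359.0, 185.0]), (np.int32(266), [103.0, 222.0]), (np.int32(968), [382.0, 253.0]), (np.int32(294), [358.0, 265.0])]
```

Run:
```python
from plan2 import *
r=np.radians;Rs=list(path(0,r(-120),r(20),r(112),10))
o=monitor.get_obs();p0=o["ee_pos"];R0=R.from_quat(o["tcp_rot"]).as_matrix()
for k in range(10,-1,-1):
    (p,Rm),b=pose(Rs[k],.10+.05*(10-k)/10);print((R0.T@(p-p0)*100).round(1).tolist(),R.from_matrix(R0.T@Rm).as_rotvec().round(3).tolist())
```

```text
[0.0, -0.0, 0.0] [-0.0, -0.0, 0.0]
[-1.2, 0.2, 0.9] [-0.082, 0.073, -0.214]
[-2.3, 0.8, 1.8] [-0.164, 0.147, -0.427]
[-3.2, 1.8, 2.7] [-0.247, 0.221, -0.641]
[-3.7, 3.0, 3.5] [-0.329, 0.295, -0.855]
[-3.9, 4.3, 4.1] [-0.411, 0.369, -1.069]
[-3.7, 5.5, 4.5] [-0.493, 0.442, -1.283]
[-4.4, 5.6, 3.9] [-0.575, 0.516, -1.496]
[-4.5, 5.2, 2.9] [-0.658, 0.59, -1.71]
[-4.2, 4.4, 1.9] [-0.74, 0.664, -1.924]
[-3.6, 3.2, 0.8] [-0.822, 0.738, -2.138]
```

```bash
python3 -m crank '[-0.6,0.1,0.4,-0.041,0.037,-0.107, -1.2,0.2,0.9,-0.082,0.073,-0.214, -1.75,0.5,1.35,-0.123,0.11,-0.32, -2.3,0.8,1.8,-0.164,0.147,-0.427, -2.75,1.3,2.25,-0.206,0.184,-0.534, -3.2,1.8,2.7,-0.247,0.221,-0.641, -3.45,2.4,3.1,-0.288,0.258,-0.748, -3.7,3,3.5,-0.329,0.295,-0.855, -3.8,3.65,3.8,-0.37,0.332,-0.962, -3.9,4.3,4.1,-0.411,0.369,-1.069, -3.8,4.9,4.3,-0.452,0.406,-1.176, -3.7,5.5,4.5,-0.493,0.442,-1.283, -4.05,5.55,4.2,-0.534,0.479,-1.39, -4.4,5.6,3.9,-0.575,0.516,-1.496, -4.45,5.4,3.4,-0.616,0.553,-1.603, -4.5,5.2,2.9,-0.658,0.59,-1.71, -4.35,4.8,2.4,-0.7,0.627,-1.817, -4.2,4.4,1.9,-0.74,0.664,-1.924, -3.9,3.8,1.35,-0.78,0.7,-2.03, -3.6,3.2,0.8,-0.822,0.738,-2.138]'
python3 -m crank '[0,0,0,0,0,0,0,0,0,0,0,0]'
python3 - <<'E'
from h import *
b,Rc=cupnow();print("cup",b.round(4),R.from_matrix(Rc).as_euler('zyx',degrees=True).round(2))
for n in("wrist","scene","top"):
    im=eyes.get_image(n);cv2.imwrite(f"pics/{n}7.png",im);c=eyes.calibration(n);h=cv2.cvtColor(im,cv2.COLOR_BGR2HSV).astype(int)
    m=((h[...,0]<14)&(h[...,1]>80)&(h[...,2]<110)).astype(np.uint8);N,L,st,ce=cv2.connectedComponentsWithStats(m)
    print(n,"cup",proj(c,b+[0,0,.02])[0].round(),"bowl",proj(c,[.584,-.368,.02])[0].round(),[(st[i,4],ce[i].round().tolist()) for i in range(1,N) if st[i,4]>20])
# place
q=monitor.get_obs()["qpos"];t=np.array([.520,-.143,.010])
for psi in(0,20,40,51.7):
    p,Rm=t+Rz(np.radians(psi))@TG+[0,0,.06],Rz(np.radians(psi))@RG;q1,e=ik(p,Rm,q);print(psi,q1.round(2),e)
p,Rm=t+Rz(PC)@TG,Rz(PC)@RG;delta(p+[0,0,.06],Rm)
E
```

```text
time: 16.75
ee_pos: [0.5166, -0.3657, 0.2234]
tcp_rot: [0.939, -0.001, 0.343, 0.001]
wrist_force: [0.0, -0.4, -0.9]
opening: 0.148
grasp_force: 30.0
time: 16.95
ee_pos: [0.5164, -0.3655, 0.2228]
tcp_rot: [0.94, -0.004, 0.342, -0.002]
wrist_force: [0.1, 0.5, -1.1]
opening: 0.144
grasp_force: 30.0
cup [ 0.5835 -0.367   0.1499] [-0.07  0.03  0.17]
wrist cup [255. 177.] bowl [256. 229.] [(np.int32(144), [220.0, 45.0]), (np.int32(41), [311.0, 42.0]), (np.int32(459), [138.0, 49.0]), (np.int32(1482), [469.0, 56.0]), (np.int32(808), [55.0, 54.0]), (np.int32(108), [242.0, 50.0]), (np.int32(112), [285.0, 49.0]), (np.int32(33), [174.0, 51.0]), (np.int32(27), [196.0, 51.0]), (np.int32(23), [307.0, 50.0]), (np.int32(70), [273.0, 215.0])]
scene cup [139. 220.] bowl [151. 246.] [(np.int32(22), [441.0, 41.0]), (np.int32(2387), [455.0, 77.0]), (np.int32(59), [484.0, 93.0]), (np.int32(167), [501.0, 118.0]), (np.int32(204), [147.0, 248.0]), (np.int32(38), [245.0, 370.0])]
top cup [373. 167.] bowl [356. 177.] [(np.int32(17803), [280.0, 34.0]), (np.int32(47), [81.0, 5.0]), (np.int32(28), [94.0, 19.0]), (np.int32(53), [288.0, 25.0]), (np.int32(46), [231.0, 26.0]), (np.int32(32), [355.0, 171.0]), (np.int32(22), [354.0, 179.0]), (np.int32(55), [362.0, 183.0]), (np.int32(257), [103.0, 222.0]), (np.int32(612), [387.0, 263.0])]
0 [-0.87 -0.32  2.36  0.78  0.77  0.23] 2.429683329139268e-10
20 [-1.02 -0.11  2.21  0.81  1.05 -0.21] 2.4980018054066022e-15
40 [-1.03  0.1   1.99  0.73  1.27 -0.45] 3.994565434301863e-10
51.7 [-1.    0.22  1.85  0.67  1.38 -0.56] 1.361133428190442e-12
cm [ -8.33 -17.11   3.58] rv [ 0.581 -0.003 -0.692]
```

Cup is empty (no brown inside it), the chocolates are in the bowl. Now back over the tray.

```bash
python3 -m crank '[-0.4,-0.85,0.2,0.03,0,-0.035, -1.3,-2.5,0.5,0.087,0,-0.104, -2.1,-4.2,0.85,0.145,0,-0.173, -3,-5.9,1.2,0.203,0,-0.242, -3.8,-7.6,1.5,0.26,0,-0.31, -4.7,-9.3,1.9,0.32,0,-0.38, -5.5,-11,2.2,0.38,0,-0.45, -6.4,-12.7,2.55,0.436,0,-0.52, -7.2,-14.4,2.9,0.494,0,-0.59, -8,-15.9,3.2,0.545,0,-0.65, -8.5,-16.9,3.4,0.581,-0.003,-0.692, -8.5,-16.9,3.4,0.581,-0.003,-0.692, -8.5,-16.9,3.4,0.581,-0.003,-0.692, -8.5,-16.9,3.4,0.581,-0.003,-0.692]'
python3 - <<'E'
from h import *
b,Rc=cupnow();print("cup",b.round(4),R.from_matrix(Rc).as_euler('zyx',degrees=True).round(2))
t=np.array([.5174,-.1453,.0105]);delta(t+Rz(PC)@TG,Rz(PC)@RG)
c=eyes.calibration("wrist");im=eyes.get_image("wrist")
s=eyes.get_image("scene");cv2.imwrite("pics/c8.png",np.hstack([cv2.resize(im,(400,300)),cv2.resize(s[150:300,90:290],(400,300),interpolation=2)]))
E
```

```text
time: 18.5
ee_pos: [0.4747, -0.1975, 0.1432]
tcp_rot: [0.847, 0.407, 0.308, -0.149]
wrist_force: [0.1, -0.3, -0.7]
opening: 0.143
grasp_force: 30.0
cup [ 0.5177 -0.146   0.0702] [ 5.168e+01 -5.000e-02 -1.100e-01]
cm [-3.82 -0.05  4.6 ] rv [0.002 0.001 0.001]
```

View pics/c8.png

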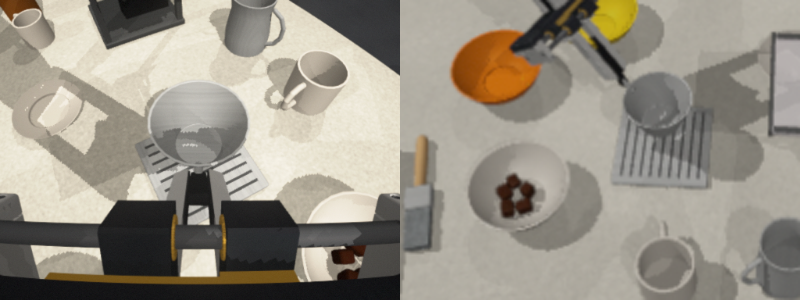

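The view shows five chocolates in the white bowl, around (515,197), and an empty cup over the tray. I lower it gently.

```bash
python3 -m crank '[-0.65,0,0.77,0,0,0, -1.6,0,1.9,0,0,0, -2.5,0,3,0,0,0, -3.1,0,3.75,0,0,0, -3.4,0,4.1,0,0,0, -3.6,0,4.35,0,0,0, -3.7,0,4.45,0,0,0, -3.7,0,4.45,0,0,0, -3.7,0,4.45,0,0,0]'; python3 -m crank '[-0.06,0,0.08,0,0,0,-0.13,0,0.16,0,0,0,-0.13,0,0.16,0,0,0]'
python3 - <<'E'
from h import *
b,Rc=cupnow();print("cup",b.round(4))
E
```

```text
time: 19.5
ee_pos: [0.4747, -0.1967, 0.0853]
tcp_rot: [0.847, 0.408, 0.308, -0.149]
wrist_force: [-0.3, 0.0, -1.8]
opening: 0.147
grasp_force: 30.0
time: 19.8
ee_pos: [0.4747, -0.1965, 0.0831]
tcp_rot: [0.847, 0.408, 0.308, -0.149]
wrist_force: [-1.6, -0.0, -0.4]
opening: 0.145
grasp_force: 30.0
cup [ 0.5176 -0.145   0.0102]
```

```bash
python3 -m crank '[-0.06,0,0.08,0,0,0,-0.06,0,0.08,0,0,0,-0.06,0,0.08,0,0,0]'; python3 -m crank '[0,0,0,0,0,0,0,0,0,0,0,0,0,0,0,0,0,0,0,0,0,0,0,0,0,0,0,0,0,0,0,0,0,0,0,0,0,0,0,0,0,0,0,0,0,0,0,0]' 5; python3 -m crank '[0,0,-2,0,0,0,0,0,-5,0,0,0,0,0,-9,0,0,0,0,0,-13,0,0,0,0,0,-15,0,0,0,0,0,-15,0,0,0,0,0,-15,0,0,0]'
python3 - <<'E'
from h import *
c=eyes.calibration("wrist");im=eyes.get_image("wrist");cv2.imwrite("pics/w9.png",im);s=eyes.get_image("scene");cv2.imwrite("pics/s9.png",s)
S=eyes.calibration("scene");T=eyes.calibration("top");t=eyes.get_image("top");cv2.imwrite("pics/t9.png",t)
# handle by mask in scene/top vs expected position of the placed cup's handle
m0=np.array([.5176,-.1450,.0])+Rz(PC)@[-.078,0,.0996]
P=[]
for C,I in((S,s),(T,t)):
    e=proj(C,m0)[0];x,y=e.astype(int);w=(I.max(2)<55)[y-14:y+15,x-14:x+15].astype(np.uint8)
    cn=max(cv2.findContours(w,0,1)[0],key=cv2.contourArea);p=cv2.boxPoints(cv2.minAreaRect(cn)).mean(0)+[x-14,y-14];P.append((C,p));print("exp",e.round(1),"seen",p.round(1),cv2.contourArea(cn))
print(tri(*P),m0)
for n,I in(("scene",s),("top",t)):
    h=cv2.cvtColor(I,cv2.COLOR_BGR2HSV).astype(int);m=((h[...,0]<14)&(h[...,1]>80)&(h[...,2]<110))
    C=S if n=="scene" else T;x,y=proj(C,[.584,-.368,.02])[0].astype(int);print(n,m[y-20:y+20,x-22:x+22].sum())
E
```

```text
time: 20.1
ee_pos: [0.4748, -0.1966, 0.0828]
tcp_rot: [0.846, 0.408, 0.308, -0.149]
wrist_force: [-2.8, -1.3, 5.5]
opening: 0.147
grasp_force: 30.0
time: 20.9
ee_pos: [0.4745, -0.1963, 0.0818]
tcp_rot: [0.847, 0.408, 0.308, -0.15]
wrist_force: [0.4, -0.1, 0.2]
opening: 0.533
grasp_force: 0.0
time: 21.6
ee_pos: [0.4145, -0.2717, 0.1962]
tcp_rot: [0.847, 0.407, 0.308, -0.15]
wrist_force: [-0.4, 0.1, -0.2]
opening: 0.53
grasp_force: 0.0
exp [198.2 194.6] seen [198.2 194.3] 41.5
exp [307.4 211.6] seen [307.2 212.1] 49.5
(array([ 0.46788468, -0.20579023,  0.09920318]), np.float64(0.00016405525411163888)) [ 0.46925724 -0.20621256  0.0996    ]
scene 205
top 136
```

```bash
python3 -c "
from cell import arm
print(arm.job_done())"
```

```text
the job is handed in; nothing more can be done
None
```

I pushed the paddle fully back with the cup's rim, poured all five chocolates into the white bowl, stood the empty cup back on the middle of the drip tray, and handed the job in with about 22 s on the robot's clock; its verdict was not shown.

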